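# Find the loaded canister and put it on the scale

## Robot

A 6-joint arm with a two-finger parallel gripper is mounted at the origin on the work surface. World frame = base frame: x ahead of the robot, y to its left, z up, the work surface at z = 0. Lengths are in m, angles in rad, forces in N, time in s.
With the tool pointing down it reaches from about 0.35 to 1 m from the base axis. Payload 7.1 kg.
Tool frame: the origin (TCP) lies at the very end of the fingers, on their centre line; the grasp point (between the pads) lies 19 mm behind it; z points along the fingers, x is the direction in which the jaws open and shut, and the axes are right-handed (so a half turn about z gives the same grasp; the last joint's range is limited). The gripper opens to 85 mm and grips with 20 to 120 N. Pads are 22 mm wide; open, the fingers measure 114 mm over their backs; the gripper's body (76 mm by 85 mm) begins 54 mm behind the grasp point. The pads swing forward as they close: fully open they stand 13 mm farther back than shut.
Start: joints at [-1.196, 0.423, 1.63, -0, 1.089, -0.019], TCP at [0.24, -0.577, 0.231] pointing down, gripper open.
Joint ranges: [-3, 3], [-0.9, 2.11], [0.09, 2.58], [-1.31, 4.45], [0.11, 2.69], [-2.54, 2.54]. Speed limits (rad/s): [2.39, 2.39, 3.01, 3.14, 3.14, 3.14].

## Interface

Orientations are given as [roll, pitch, yaw] about the fixed x, y, z axes, in that order (R = Rz(yaw) Ry(pitch) Rx(roll)).
In Python, from bench import manip gives the robot as it stands.
- The arm moves only by the shell command python3 -m inch 'ROWS' [OPENING] [FORCE]. ROWS is a JSON object of lists of equal length, an entry for each row: "delta_pos": the shift along the tool's x, y, z in mm, a list of three; "angular": the turn, a rotation vector about the tool's x, y, z in degrees, a list of three. A call has 1 to 20 rows; each row shifts and turns the commanded pose from where the row before left it, along the tool's axes as they then stand; what a row does not reach is not made up. A row lasts 1/10 s, in which the tool goes at most 50 mm and 8.59 degrees, less where a joint would pass 70% of its speed; a pose out of reach is approached as far as the arm can. A call with a gripper value outside its range is refused whole. OPENING is the finger opening in mm, from 0 to 85.4, set as the call begins (- or left out, the last holds). The fingers move at their own pace and stop on an object; FORCE is the grip in N (left out, the last holds). Time passes only in rows, so rows that do not move let the fingers close. It gives the time, the measured TCP pose, the force and the opening at its end, in the units of the state.
- manip.get_state(): the state, without advancing time (a new reading comes with each control period).
- manip.grab_frame(name): name is "side" or "top" or "wrist"; returns (picture, depth): 400x640x3 uint8, red, green, blue; 400x640 float32, m along the optical axis (not along the pixel's ray), 0 where there is no reading.
- manip.calibration(name): a dict with "fovy" (degrees; the focal length in pixels is half the picture's height over the tangent of half this angle, whatever the lens; pixels are square), "cx", "cy" (the principal point, pixels), "world_from_camera" (4x4, takes a point from camera to world coordinates); the wrist camera has in their place "tool_from_camera" (4x4, takes a point from camera to tool coordinates, whose origin is the TCP and whose axes are the tool frame's). Camera axes: x right, y down, z forward; pixel columns grow to the right and rows downward; lengths in m; the calibration is good to about 2 mm. A picture is of the moment at which its call begins: read the wrist's pose just before it. calibration takes no time and is no camera call.
- manip.job_done(): hands the job in, once; it reports no verdict.
The state is a dict: "time_s": time; "joint_pos": joint angles; "joint_vel": joint speeds; "effort": joint torques, N m; "tcp_pos": TCP position; "ee_rot": TCP orientation; "force": force on the tool from outside, world axes, zero at the start; "wrist_torque": the same for the moment, N m; "grip_width": finger opening in m.
Only numpy, scipy, OpenCV 4.12 (cv2) and the standard library are available. Lean on these libraries where they do the work, as an engineer would, in place of code of your own. Each camera call takes 0.05 s, during which the arm holds its last target. There are 200 camera calls.

## Task

Three lidded canisters that look alike stand in a row on the low steel stand; one of them is loaded with a steel hub, the other two hold only an empty plastic spool. Find the loaded one by its weight, lift it off the stand by its handle and set it down gently, upright, on the pan of the spring scale beside the stand. The two light canisters must end upright on the stand, and the loose end cover and the wrench are to be left alone.

Things in the scene. Friction and masses are not known exactly. Their poses are not given: they have to be found in the camera images.
- can_a: lidded aluminium canister, one of three alike: diameter 90 (lid 94), lid top 94 above the underside. Rigid handle over the lid: black bar, 14 x 14 section, 82 long, along the canister's y axis over its centre, bar centre 143 above the underside. Origin: centre of the underside; z up. A light one weighs 0.25 to 0.31 kg, the loaded one 0.6 to 0.8; its letter tells nothing.
- can_b: lidded aluminium canister, one of three alike: diameter 90 (lid 94), lid top 94 above the underside. Rigid handle over the lid: black bar, 14 x 14 section, 82 long, along the canister's y axis over its centre, bar centre 143 above the underside. Origin: centre of the underside; z up. A light one weighs 0.25 to 0.31 kg, the loaded one 0.6 to 0.8; its letter tells nothing.
- can_c: lidded aluminium canister, one of three alike: diameter 90 (lid 94), lid top 94 above the underside. Rigid handle over the lid: black bar, 14 x 14 section, 82 long, along the canister's y axis over its centre, bar centre 143 above the underside. Origin: centre of the underside; z up. A light one weighs 0.25 to 0.31 kg, the loaded one 0.6 to 0.8; its letter tells nothing.
- stand: low dark steel stand, fixed: flat top 150 (x) by 420 (y), 70 high, four legs. Origin: centre of its footprint on the table, z up. The canisters stand in a row along its y axis, about 135 apart.
- scale: grey spring scale, fixed: square body 150 x 150, 60 high, a small dial on the front, with a round dark steel pan above it. Origin: centre of its footprint on the table, z up.
- pan_top (a point): centre of the upper face of the scale's round dark steel pan, pan diameter 170, 6 thick; the face is 90 above the table when unloaded and sinks with the load.
- pan (a joint): how far the scale's pan has sunk, in m: 0 unloaded, 0.020 at its stop; spring 700 N/m, so a light canister sinks it 3 to 4.5 mm and the loaded one 8 to 11.5 mm.
- cover: bystander: loose cast aluminium end cover lying flat beyond the stand, 110 diameter with three ears, 20 high at the hub. Origin: centre of the underside.
- wrench: bystander: loose steel wrench 170 long lying flat beyond the stand. Origin: centre of the underside, x along its length.

How it is judged:
On the way:
1. A canister is lifted clear of the stand, its underside at least 30 mm above the stand's top (z of any of can_a, can_b, can_c in the frame of stand above 0.1 m), for 0.2 s.
At the end, for the whole second after the job is handed in: The loaded canister stands upright and at rest on the scale's pan, its centre within 40 mm of the pan's centre, and its weight alone has sunk the pan more than 6.5 mm (a light one does not). The other two canisters are anywhere on the stand's top, upright (within 0.1 rad) and at rest (((horizontal distance between can_a and pan_top below 0.04 m and z of can_a in the frame of pan_top between -0.006 and 0.006 m and z of can_b in the frame of stand between 0.064 and 0.076 m and x of can_b in the frame of stand between -0.075 and 0.075 m and y of can_b in the frame of stand between -0.21 and 0.21 m and z of can_c in the frame of stand between 0.064 and 0.076 m and x of can_c in the frame of stand between -0.075 and 0.075 m and y of can_c in the frame of stand between -0.21 and 0.21 m) or (horizontal distance between can_b and pan_top below 0.04 m and z of can_b in the frame of pan_top between -0.006 and 0.006 m and z of can_a in the frame of stand between 0.064 and 0.076 m and x of can_a in the frame of stand between -0.075 and 0.075 m and y of can_a in the frame of stand between -0.21 and 0.21 m and z of can_c in the frame of stand between 0.064 and 0.076 m and x of can_c in the frame of stand between -0.075 and 0.075 m and y of can_c in the frame of stand between -0.21 and 0.21 m) or (horizontal distance between can_c and pan_top below 0.04 m and z of can_c in the frame of pan_top between -0.006 and 0.006 m and z of can_a in the frame of stand between 0.064 and 0.076 m and x of can_a in the frame of stand between -0.075 and 0.075 m and y of can_a in the frame of stand between -0.21 and 0.21 m and z of can_b in the frame of stand between 0.064 and 0.076 m and x of can_b in the frame of stand between -0.075 and 0.075 m and y of can_b in the frame of stand between -0.21 and 0.21 m)) and value of joint pan above 0.0065 m and angle between each of can_a, can_b, can_c's own z axis and vertical below 0.1 rad and linear speed of each of can_a, can_b, can_c below 0.02 m/s); the robot touches nothing.
It fails at once if The scale is struck or pressed by a canister with more than 25 N (contact force between any of can_a, can_b, can_c and scale above 25 N).
It fails at once if A canister is tipped more than 0.6 rad (angle between any of can_a, can_b, can_c's own z axis and vertical above 0.6 rad).
It fails at once if The end cover or the wrench is moved more than 20 mm (distance of any of cover, wrench from where it was at the start of the episode above 0.02 m).
It also fails if it takes over 64 s, if anything falls off the work surface, if the arm or the gripper's body presses on something with over 40 N, if the wrist force passes 120 N, or if a joint passes its speed limit or range.

## Working session

There is one attempt and no reset: what is moved stays moved. The work goes in short steps, Python scripts to look and compute and a shell command to move; the robot and the scene stay as the last step left them, time stands still between calls to the robot, and variables do not carry over. Pictures are saved under pics/ and viewed, about 8 in all and at most 12, crops included, and the job is handed in when it is done.

```bash
mkdir -p pics
python3 - <<'E'
from bench import manip
import cv2,numpy as np
s=manip.get_state();print({k:np.round(v,3).tolist() for k,v in s.items()})
for n in("side","top"):
    im,d=manip.grab_frame(n);cv2.imwrite(f"pics/{n}0.png",im[:,:,::-1]);np.save(f"pics/{n}0.npy",d);c=manip.calibration(n)
    print(n,c['fovy'],c['cx'],c['cy'],np.round(c['world_from_camera'],3).tolist())
print(manip.calibration("wrist"))
E
```

```text
{'time_s': 0.0, 'joint_pos': [-1.196, 0.424, 1.631, 0.0, 1.089, -0.019], 'joint_vel': [0.0, -0.001, 0.0, -0.001, 0.0, -0.001], 'effort': [-0.004, -55.74, -28.174, -0.0, 0.007, -0.0], 'tcp_pos': [0.24, -0.577, 0.231], 'ee_rot': [-3.142, 0.002, -1.177], 'force': [0.723, -0.287, -0.237], 'wrist_torque': [-0.001, 0.016, 0.018], 'grip_width': 0.085}
side 48.076770953442015 322.4615578735976 200.43408078646016 [[-0.776, -0.464, 0.427, 0.184], [-0.631, 0.564, -0.533, 0.581], [0.006, -0.683, -0.731, 0.86], [0.0, 0.0, 0.0, 1.0]]
top 57.041048277058366 317.8831110409118 203.09362555505305 [[0.007, -0.988, 0.155, 0.496], [-1.0, -0.009, -0.008, -0.016], [0.01, -0.155, -0.988, 1.052], [0.0, 0.0, 0.0, 1.0]]
{'fovy': 59.77781067694127, 'cx': 316.3016852127045, 'cy': 195.95451573180065, 'tool_from_camera': array([[ 9.99999713e-01, -6.09018881e-04, -4.51059912e-04,
        -5.41052961e-04],
       [ 7.12526053e-04,  9.58292547e-01,  2.85788186e-01,
        -7.32758761e-02],
       [ 2.58196951e-04, -2.85788425e-01,  9.58292706e-01,
        -1.43612967e-01],
       [ 0.00000000e+00,  0.00000000e+00,  0.00000000e+00,
         1.00000000e+00]])}
```

View pics/top0.png

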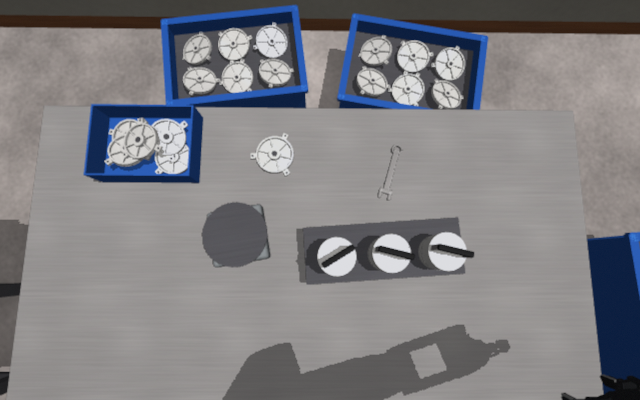

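View pics/side0.png

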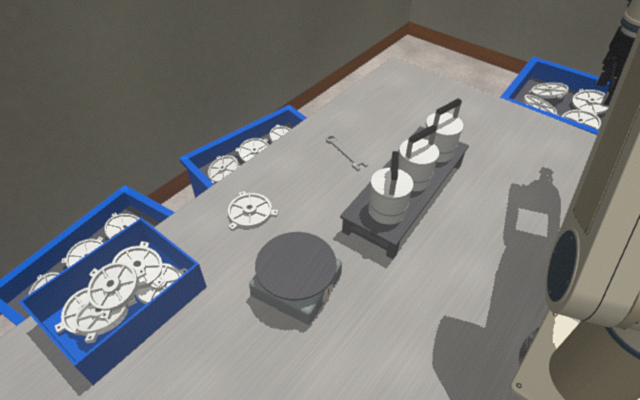

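The top view shows the pan at about (235,235) and the canisters at (337,256), (391,254) and (447,251), with a black bar over each. The cover is at (275,155) and the wrench at (390,172). Next I'll turn these into positions using the top depth.

Run:
```python
from bench import manip
import cv2,numpy as np
im=cv2.imread("pics/top0.png");d=np.load("pics/top0.npy");c=manip.calibration("top")
f=200/np.tan(np.radians(c['fovy']/2));v,u=np.mgrid[:400,:640]
P=np.stack([(u-c['cx'])/f*d,(v-c['cy'])/f*d,d],-1)@c['world_from_camera'][:3,:3].T+c['world_from_camera'][:3,3]
roi=(v>190)&(v<300)&(u>180)&(u<490)&(d>0);Z=P[...,2]
def comps(m,amin):
    n,l,st,_=cv2.connectedComponentsWithStats(m.astype(np.uint8))
    return [l==i for i in range(1,n) if st[i,4]>=amin]
def rep(nm,m):
    p=P[m];r=cv2.minAreaRect((p[:,:2]*1000).astype(np.float32))
    b=cv2.boxPoints(r);e=max([b[1]-b[0],b[2]-b[1]],key=np.linalg.norm)
    print(nm,'c',np.round(r[0],1),'size',np.round(r[1],1),'yaw long',round(np.degrees(np.arctan2(e[1],e[0]))%180,1),'z',np.round(np.median(p[:,2])*1000,1),m.sum())
for m in comps(roi&(Z>.195),30): rep('bar',m)
for m in comps(roi&(Z>.15)&(Z<.18)&(im.min(2)>150),100): rep('lid',m)
for m in comps(roi&(abs(Z-.09)<.008)&(u<285),300):
    rep('pan',m)
    (x,y),r=cv2.minEnclosingCircle((P[m][:,:2]*1000).astype(np.float32));print(x,y,r)
rep('stand',roi&(abs(Z-.07)<.008)&(u>290))
```

```text
bar c [506.2 -68.2] size [14.  81.7] yaw long 121.8 z 219.8 230
bar c [ 520.5 -333.9] size [82.  14.3] yaw long 77.1 z 219.5 250
bar c [ 514.8 -199.5] size [81.7 13.8] yaw long 76.3 z 220.0 237
lid c [ 548.8 -338.7] size [85.3 34.5] yaw long 81.7 z 164.2 368
lid c [ 541.8 -204.7] size [87.5 37.4] yaw long 81.9 z 164.2 399
lid c [533.3 -57.8] size [33.5 87.5] yaw long 114.5 z 164.2 356
lid c [483.3 -80.8] size [40.5 89.9] yaw long 117.3 z 164.2 463
lid c [ 495.  -329.7] size [90.  39.4] yaw long 78.7 z 164.3 483
lid c [ 489.8 -194.9] size [90. 40.] yaw long 77.0 z 164.3 481
pan c [561.7 193.4] size [167.2 166.9] yaw long 90.0 z 90.1 3310
562.1595458984375 193.64414978027344 84.97239685058594
stand c [ 524.2 -198.5] size [150.2 420.7] yaw long 94.4 z 70.2 4980
```

The measured sizes and heights match the task (bars 82 x 14 at z = 0.220, pan radius 85, stand 150 x 421). I'll start with the nearest canister, C: turn to jaw yaw -12.9°, rise, and move above it.

```bash
cat > h.py <<'E'
import sys,numpy as np
from bench import manip
def go(x,y,z,yaw):
    s=manip.get_state();p=np.array(s['tcp_pos'])*1000;w=s['ee_rot'][2]
    print('t',round(s['time_s'],2),'tcp',np.round(p,1),'rpy',np.round(np.degrees(s['ee_rot']),1),'F',np.round(s['force'],2),'grip',round(s['grip_width']*1000,1))
    a=np.radians(yaw);d=np.array([x,y,z])-p
    print('turn z deg',round(((np.degrees(w)-yaw+90)%180)-90,1))
    for n,t in(('now',w),('after turn',a)): print(n,'dx %.1f dy %.1f dz %.1f'%(d[0]*np.cos(t)+d[1]*np.sin(t),d[0]*np.sin(t)-d[1]*np.cos(t),-d[2]))
go(*map(float,sys.argv[1:5]))
E
python3 -m inch '{"delta_pos":[[0,0,-5],[0,0,-5],[0,0,-5],[0,0,-5],[0,0,-5],[0,0,-5],[0,0,-5]],"angular":[[0,0,-7.8],[0,0,-7.8],[0,0,-7.8],[0,0,-7.8],[0,0,-7.8],[0,0,-7.8],[0,0,-7.7]]}' 60 60
python3 -m inch '{"delta_pos":[[22,-30,0],[22,-30,0],[22,-30,0],[22,-30,0],[22,-30,0],[22,-30,0],[22,-30,0],[22,-30,0],[22,-30,0],[22,-30,0],[0,0,0],[0,0,0]],"angular":[[0,0,0],[0,0,0],[0,0,0],[0,0,0],[0,0,0],[0,0,0],[0,0,0],[0,0,0],[0,0,0],[0,0,0],[0,0,0],[0,0,0]]}'
python3 h.py 520.5 -334 194 -12.9
```

```text
time_s: 0.8
tcp_pos: [0.2397, -0.5768, 0.266]
ee_rot: [-3.141, 0.001, -0.22]
force: [0.1, -0.2, 0.3]
grip_width: 0.06
time_s: 2.0
tcp_pos: [0.5215, -0.3333, 0.2658]
ee_rot: [-3.142, 0.001, -0.224]
force: [0.7, 0.6, -0.4]
grip_width: 0.06
t 2.0 tcp [ 521.5 -333.3  265.8] rpy [-1.80e+02  1.00e-01 -1.28e+01] F [ 0.75  0.57 -0.45] grip 60.0
turn z deg 0.1
now dx -0.8 dy 0.9 dz 71.8
after turn dx -0.8 dy 0.9 dz 71.8
```

```bash
python3 -m inch '{"delta_pos":[[-1,1,15],[0,0,20],[0,0,20],[0,0,10],[0,0,7],[0,0,0]],"angular":[[0,0,0],[0,0,0],[0,0,0],[0,0,0],[0,0,0],[0,0,0]]}'
python3 -m inch '{"delta_pos":[[0,0,0],[0,0,0],[0,0,0],[0,0,0],[0,0,0],[0,0,0],[0,0,0],[0,0,0]],"angular":[[0,0,0],[0,0,0],[0,0,0],[0,0,0],[0,0,0],[0,0,0],[0,0,0],[0,0,0]]}' 0 60
python3 -m inch '{"delta_pos":[[0,0,-3],[0,0,-4],[0,0,-4],[0,0,-4],[0,0,0],[0,0,0],[0,0,0]],"angular":[[0,0,0],[0,0,0],[0,0,0],[0,0,0],[0,0,0],[0,0,0],[0,0,0]]}'
```

```text
time_s: 2.6
tcp_pos: [0.5193, -0.335, 0.1933]
ee_rot: [-3.141, 0.002, -0.227]
force: [-0.5, -0.1, -0.2]
grip_width: 0.0598
time_s: 3.4
tcp_pos: [0.521, -0.3351, 0.1951]
ee_rot: [3.141, -0.002, -0.226]
force: [1.7, 0.2, 5.2]
grip_width: 0.013
time_s: 4.1
tcp_pos: [0.5201, -0.3347, 0.2091]
ee_rot: [-3.141, 0.0, -0.226]
force: [0.2, 0.0, -3.2]
grip_width: 0.0127
```

C reads 3.2 N, so it's light. I'll put it back and move to B.

```bash
python3 -m inch '{"delta_pos":[[0,0,5],[0,0,5],[0,0,3],[0,0,2],[0,0,0],[0,0,0]],"angular":[[0,0,0],[0,0,0],[0,0,0],[0,0,0],[0,0,0],[0,0,0]]}'
python3 -m inch '{"delta_pos":[[0,0,0],[0,0,0],[0,0,0],[0,0,0],[0,0,-10],[0,0,-25],[0,0,-25],[0,0,-12],[0,0,0]],"angular":[[0,0,0],[0,0,0],[0,0,0],[0,0,0],[0,0,0],[0,0,0],[0,0,0],[0,0,0],[0,0,0]]}' 60
python3 h.py 515 -199.5 195 -13.7
```

```text
time_s: 4.7
tcp_pos: [0.5205, -0.3348, 0.1949]
ee_rot: [-3.142, -0.001, -0.226]
force: [0.1, 2.2, 4.4]
grip_width: 0.0126
time_s: 5.6
tcp_pos: [0.5212, -0.3354, 0.2687]
ee_rot: [3.14, -0.004, -0.226]
force: [0.6, -0.4, 0.3]
grip_width: 0.06
t 5.6 tcp [ 521.2 -335.4  268.7] rpy [179.9  -0.2 -12.9] F [ 0.64 -0.36  0.33] grip 60.0
turn z deg 0.8
now dx -36.5 dy -131.1 dz 73.7
after turn dx -38.2 dy -130.6 dz 73.7
```

```bash
python3 -m inch '{"delta_pos":[[-6,-22,0],[-8,-30,0],[-8,-30,0],[-8,-27,0],[-6,-22,0],[0,0,0],[0,0,15],[0,0,20],[0,0,20],[0,0,10],[0,0,8],[0,0,0]],"angular":[[0,0,0.8],[0,0,0],[0,0,0],[0,0,0],[0,0,0],[0,0,0],[0,0,0],[0,0,0],[0,0,0],[0,0,0],[0,0,0],[0,0,0]]}'
python3 -m inch '{"delta_pos":[[0,0,0],[0,0,0],[0,0,0],[0,0,0],[0,0,0],[0,0,0],[0,0,0],[0,0,0]],"angular":[[0,0,0],[0,0,0],[0,0,0],[0,0,0],[0,0,0],[0,0,0],[0,0,0],[0,0,0]]}' 0 60
python3 -m inch '{"delta_pos":[[0,0,-3],[0,0,-4],[0,0,-4],[0,0,-4],[0,0,0],[0,0,0],[0,0,0]],"angular":[[0,0,0],[0,0,0],[0,0,0],[0,0,0],[0,0,0],[0,0,0],[0,0,0]]}'
```

```text
time_s: 6.8
tcp_pos: [0.5155, -0.1991, 0.1923]
ee_rot: [-3.141, 0.002, -0.24]
force: [0.3, -0.4, -0.3]
grip_width: 0.0599
time_s: 7.6
tcp_pos: [0.517, -0.1993, 0.1941]
ee_rot: [3.141, -0.002, -0.24]
force: [2.5, -1.6, 5.8]
grip_width: 0.0127
time_s: 8.3
tcp_pos: [0.5158, -0.1989, 0.2081]
ee_rot: [-3.142, 0.0, -0.24]
force: [-1.1, 0.4, -7.0]
grip_width: 0.0129
```

B reads 7.0 N (about 0.71 kg), so B is the loaded one. I'll lift it to clear A's handle and carry it to above the pan.

```bash
python3 -m inch '{"delta_pos":[[0,0,-5],[0,0,-12],[0,0,-20],[0,0,-25],[0,0,-25],[0,0,-25],[0,0,-25],[0,0,-18],[0,0,-9],[0,0,-3],[0,0,0],[0,0,0]],"angular":[[0,0,0],[0,0,0],[0,0,0],[0,0,0],[0,0,0],[0,0,0],[0,0,0],[0,0,0],[0,0,0],[0,0,0],[0,0,0],[0,0,0]]}' 0 80
python3 -m inch '{"delta_pos":[[-1,-6,0],[-2,-12,0],[-2,-18,0],[-3,-24,0],[-4,-30,0],[-4,-30,0],[-4,-30,0],[-4,-30,0],[-4,-30,0],[-3,-30,0],[-3,-30,0],[-3,-30,0],[-3,-30,0],[-3,-24,0],[-2,-18,0],[-2,-12,0],[-1,-6,0],[0,-2,0],[0,0,0],[0,0,0]],"angular":[[0,0,0],[0,0,0],[0,0,0],[0,0,0],[0,0,0],[0,0,0],[0,0,0],[0,0,0],[0,0,0],[0,0,0],[0,0,0],[0,0,0],[0,0,0],[0,0,0],[0,0,0],[0,0,0],[0,0,0],[0,0,0],[0,0,0],[0,0,0]]}'
python3 h.py 562 193.5 214 -13.8
python3 - <<'E'
from bench import manip
import cv2
im,d=manip.grab_frame("side");cv2.imwrite("pics/side1.png",im[:,:,::-1])
E
```

```text
time_s: 9.5
tcp_pos: [0.5155, -0.1987, 0.3742]
ee_rot: [-3.141, 0.002, -0.24]
force: [-0.5, -0.1, -7.1]
grip_width: 0.0124
time_s: 11.5
tcp_pos: [0.5625, 0.1924, 0.3753]
ee_rot: [3.141, -0.0, -0.241]
force: [-0.4, -0.6, -7.6]
grip_width: 0.0125
t 11.5 tcp [562.5 192.4 375.3] rpy [180.   -0.  -13.8] F [-0.4  -0.56 -7.59] grip 12.5
turn z deg 0.0
now dx -0.7 dy -1.0 dz 161.3
after turn dx -0.7 dy -1.0 dz 161.3
```

View pics/side1.png

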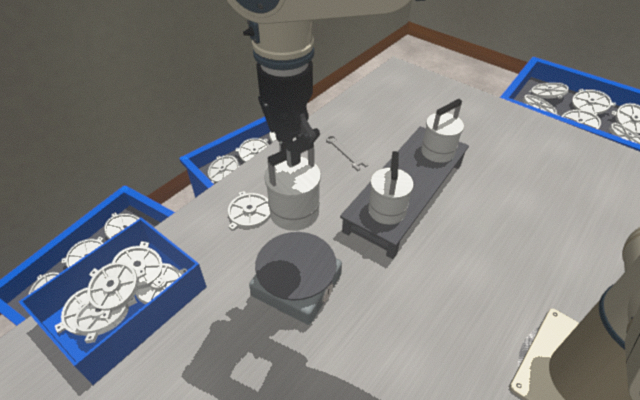

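The canister hangs upright over the pan (about (295,265)), and A (390,195) and C (443,135) are still upright on the stand. Lowering now.

```bash
python3 -m inch '{"delta_pos":[[0,-1,8],[0,0,16],[0,0,22],[0,0,25],[0,0,25],[0,0,20],[0,0,14],[0,0,10],[0,0,6],[0,0,4],[0,0,2],[0,0,0],[0,0,0]],"angular":[[0,0,0],[0,0,0],[0,0,0],[0,0,0],[0,0,0],[0,0,0],[0,0,0],[0,0,0],[0,0,0],[0,0,0],[0,0,0],[0,0,0],[0,0,0]]}'
python3 -m inch '{"delta_pos":[[0,0,1],[0,0,1],[0,0,1],[0,0,1],[0,0,1],[0,0,1],[0,0,1],[0,0,1],[0,0,1],[0,0,1],[0,0,1],[0,0,1],[0,0,0],[0,0,0],[0,0,0]],"angular":[[0,0,0],[0,0,0],[0,0,0],[0,0,0],[0,0,0],[0,0,0],[0,0,0],[0,0,0],[0,0,0],[0,0,0],[0,0,0],[0,0,0],[0,0,0],[0,0,0],[0,0,0]]}'
```

```text
time_s: 12.85
tcp_pos: [0.5631, 0.1943, 0.2239]
ee_rot: [-3.141, -0.001, -0.24]
force: [0.1, -0.6, -7.5]
grip_width: 0.0122
time_s: 14.35
tcp_pos: [0.5629, 0.1942, 0.2115]
ee_rot: [-3.141, -0.0, -0.24]
force: [1.1, -0.1, -4.9]
grip_width: 0.0125
```

```bash
python3 -m inch '{"delta_pos":[[0,0,1],[0,0,1],[0,0,1],[0,0,1],[0,0,1],[0,0,1],[0,0,1],[0,0,0],[0,0,0],[0,0,0]],"angular":[[0,0,0],[0,0,0],[0,0,0],[0,0,0],[0,0,0],[0,0,0],[0,0,0],[0,0,0],[0,0,0],[0,0,0]]}'
```

```text
time_s: 15.35
tcp_pos: [0.563, 0.1942, 0.2045]
ee_rot: [-3.141, -0.001, -0.24]
force: [0.7, -0.4, -1.2]
grip_width: 0.0127
```

```bash
python3 -m inch '{"delta_pos":[[0,0,1],[0,0,0.5],[0,0,0],[0,0,0]],"angular":[[0,0,0],[0,0,0],[0,0,0],[0,0,0]]}'
python3 -m inch '{"delta_pos":[[0,0,0],[0,0,0],[0,0,0],[0,0,0],[0,0,0],[0,0,-5],[0,0,-15],[0,0,-25],[0,0,-30],[0,0,-30],[0,0,-30],[0,0,0]],"angular":[[0,0,0],[0,0,0],[0,0,0],[0,0,0],[0,0,0],[0,0,0],[0,0,0],[0,0,0],[0,0,0],[0,0,0],[0,0,0],[0,0,0]]}' 60
python3 -m inch '{"delta_pos":[[-40,0,0],[-40,0,0],[-40,0,0],[-40,0,0],[-30,0,0],[0,0,0],[0,0,0],[0,0,0],[0,0,0]],"angular":[[0,0,0],[0,0,0],[0,0,0],[0,0,0],[0,0,0],[0,0,0],[0,0,0],[0,0,0],[0,0,0]]}'
python3 - <<'E'
from bench import manip
import cv2,numpy as np
im,d=manip.grab_frame("top");cv2.imwrite("pics/top2.png",im[:,:,::-1]);c=manip.calibration("top")
f=200/np.tan(np.radians(c['fovy']/2));v,u=np.mgrid[:400,:640]
P=np.stack([(u-c['cx'])/f*d,(v-c['cy'])/f*d,d],-1)@c['world_from_camera'][:3,:3].T+c['world_from_camera'][:3,3]
X,Y,Z=P[...,0],P[...,1],P[...,2]
m=((d>0)&(Z>.195)&(Z<.245)&(X>.45)&(X<.62)).astype(np.uint8);n,l,st,_=cv2.connectedComponentsWithStats(m)
for i in range(1,n):
    if st[i,4]>30:
        p=P[l==i];r=cv2.minAreaRect((p[:,:2]*1000).astype(np.float32));print(np.round(r[0]),np.round(r[1]),'ztop',np.median(p[:,2]))
q=(d>0)&(np.hypot(X-.562,Y-.1935)<.08)&(Z>.06)&(Z<.1);print('pan z',np.median(Z[q]),q.sum())
E
```

```text
time_s: 15.75
tcp_pos: [0.563, 0.1942, 0.203]
ee_rot: [-3.141, -0.0, -0.24]
force: [1.7, -0.3, 1.3]
grip_width: 0.0126
time_s: 16.95
tcp_pos: [0.565, 0.1949, 0.3441]
ee_rot: [-3.137, -0.008, -0.24]
force: [0.2, 0.5, 0.8]
grip_width: 0.0603
time_s: 17.85
tcp_pos: [0.379, 0.2392, 0.3378]
ee_rot: [3.142, -0.0, -0.241]
force: [0.9, 0.2, -0.5]
grip_width: 0.0599
[560. 193.] [82. 14.] ztop 0.2293366518740887
[506. -68.] [14. 82.] ztop 0.22004712018531214
[ 519. -333.] [82. 14.] ztop 0.21959088076998612
pan z 0.07989678523199001 1536
```

View pics/top2.png

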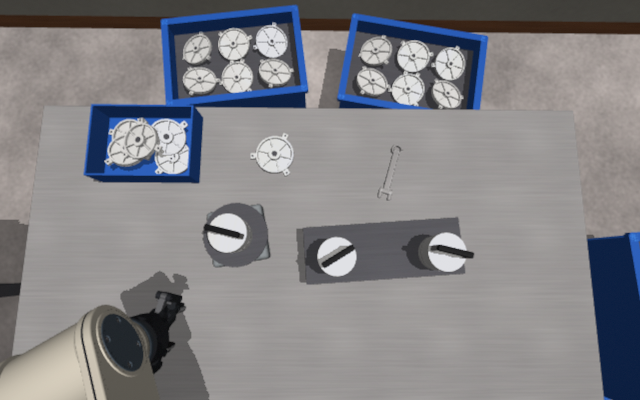

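The canister is upright on the pan at (226,233), the pan has sunk 10 mm, and its centre is about 2 mm from the pan's. The other two stand on the stand at (337,256) and (447,252). The cover and wrench look unmoved, and the arm is clear.

```bash
python3 -c "
from bench import manip
print(manip.job_done())"
```

```text
the job is handed in; nothing more can be done
None
```

The loaded canister is on the scale's pan, and I handed the job in at about 18 s; no verdict was reported.

- **Finding it:** I lifted the end canister farthest from the scale first; it pulled 3.2 N, so it is light, and I set it back. The middle one pulled 7.0–7.6 N, about 0.71–0.77 kg, so it is the loaded one. I did not lift the third.
- **Placing it:** I carried it over the third canister at height and lowered it 1 mm at a time near the pan. The wrist force went from −7.5 N to about +1 N before I let go.
- **Last checks (top camera):**
  - The loaded canister is about 2 mm from the pan's centre, and the pan has sunk 10 mm.
  - Its handle top is at 229 mm, which fits it standing upright (230 mm expected).
  - The two light canisters' handle tops are at 220 mm, so they are upright on the stand. The third has not moved; the first is within 2 mm of where it was.
  - The cover and wrench look unmoved, judged by eye only.
  - The arm is well clear of everything.

No check failed or disagreed. I had no direct reading of the contact force between canister and scale, only the wrist force at the end of each move.

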